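# Lay the rivet-box lid back on its rest

### The arm

A 7-joint arm with a two-finger parallel gripper is mounted at the origin on the work surface. World frame = base frame: x ahead of the robot, y to its left, z up, the work surface at z = 0. Lengths are in m, angles in rad, forces in N, time in s.
With the tool pointing down it reaches from about 0.4 to 0.85 m from the base axis. Payload 10.4 kg.
Tool frame: the origin (TCP) lies midway between the tips of the shut fingers; the grasp point (between the pads) lies 19 mm behind it; z points along the fingers, y is the line along which they close (so a half turn about z gives the same grasp; the last joint's range is limited). The gripper opens to 87 mm and grips with 3 to 60 N. Pads are 19 mm wide; open, the fingers measure 117 mm over their backs; the gripper's body (75 mm by 190 mm) begins 51 mm behind the grasp point.
Start: joints at [1.125, 0.332, -0.065, 1.46, 0.022, 1.35, -0.088], TCP at [0.256, -0.57, 0.223] pointing down, gripper open.
Joint ranges: [-2.6, 2.6], [-0.5, 2.12], [-1.47, 1.34], [0.16, 2.42], [-1.27, 4.41], [0.06, 2.06], [-2.6, 2.6]. Speed limits (rad/s): [2.22, 2.22, 2.79, 2.79, 3.14, 3.14, 3.14].

### API

Orientations are given as a unit quaternion [x, y, z, w].
In Python, from bench import r gives the robot as it stands.
- The arm moves only by the tool arm_command, never from a script. Its arguments are lists of equal length, an entry for each row: "xyz": the shift along the world's x, y, z in m, a list of three; "rot": the turn, a rotation vector about the world's x, y, z in rad, a list of three. In form: {"xyz": [[tx, ty, tz], ...], "rot": [[ax, ay, az], ...]}. A call has 1 to 20 rows; each row is the pose to reach, as a shift and turn from the pose commanded when the call began; what a row does not reach only later rows make up. A row lasts 1/12 s, in which the tool goes at most 41.7 mm and 7.16 degrees, less where a joint would pass 70% of its speed; a pose out of reach is approached as far as the arm can. A call with a gripper value outside its range is refused whole. "grip" is the opening, from 0 (shut) to 1 (fully open), set as the call begins (left out, the last holds). The fingers move at their own pace and stop on an object; "squeeze" is the grip in N (left out, the last holds). Time passes only in rows, so rows that repeat a pose let the fingers close. It gives the time, the measured TCP pose, the force, the opening and the grip force at its end, in the units of the state.
- r.read_state(): the state, without advancing time (a new reading comes with each control period).
- r.camera(name): name is "scene" or "top" or "wrist"; returns the picture (420x560x3 uint8, red, green, blue); there is no depth.
- r.camera_model(name): a dict with "fx", "fy", "cx", "cy" (pixels), "k1" (the pictures are not rectified: a ray, as slopes to the right and down, at radius r is drawn at 1 + k1 r^2 times it, then the intrinsics apply), "T" (4x4, takes a point from camera to world coordinates). Camera axes: x right, y up, looking along -z (the intrinsics and any distortion apply to the point x, -y, -z); pixel columns grow to the right and rows downward; lengths in m; the calibration is good to about 2 mm. A picture is of the moment at which its call begins: read the wrist's pose just before it. camera_model takes no time and is no camera call; for the wrist camera it gives the pose at the moment of the call.
- r.close_job(): hands the job in; it is judged then, once.
Trained networks look in the newest picture that a camera, given by its name, has taken for a name from the list of things; names that differ only in an ending like _2 or _b are one class to them, and where a whole thing is asked for, a point or a joint stands for the part that bears it (a point fixed in the world has none). Each returns a list of dicts, best first, with "conf" (0 to 1); they miss things now and then, are a little off and sometimes report something else, mostly with a low value. They report only what shows in the picture. A call takes as long as a camera call. They do not tell look-alikes from the thing itself.
- r.look_for(label, camera): "at" ([x, y, z] in m, in the coordinates of the camera as it stood for that picture, good to about 4 mm: the middle of the surface that is visible of it).
- r.spot_point(label, camera): "at" ([x, y, z] in m, in the coordinates of the camera as it stood for that picture, good to about 4 mm: a listed point, or the origin of a listed thing).
The state is a dict: "time": time; "joint_positions": joint angles; "joint_vel": joint speeds; "joint_torque": joint torques, N m; "ee_pos": TCP position; "eef_rot": TCP orientation; "ft_force": force on the tool from outside, world axes, zero at the start; "torque": the same for the moment, N m; "width": finger opening in m; "grip_force": force on a finger pad.
Only numpy, scipy, OpenCV 4.12 (cv2) and the standard library are available. Lean on these libraries where they do the work, as an engineer would, in place of code of your own. Each camera call takes 0.05 s, during which the arm holds its last target. There are 200 camera calls.

### The job

Open the rivet box that has the two-pronged lid rest standing behind it: lift its lid by the handle, carry it over past vertical without letting go, lower it gently until its weight lies on the rest's prongs, and only then release it. Never let the lid fall, slam or bear down hard on the rest, do not shift the rest, and leave the cup, washers, hammer and squeezer alone.

Things in the scene. Friction and masses are not known exactly. Their poses are not given: they have to be found in the camera images.
- box: the olive steel rivet box to open, fixed to the bench, 180 (x) by 130 (y) by 80 mm high; origin at the centre of its underside. Its lid hinges about a line along the box's x axis, on the rim at the box's +y side, and opens from the box's -y side up and over to its +y side
- lid (a joint): lid angle (rad): 0 shut, 1.57 upright, growing as it opens, hinge limit 2.7. Lid 190 mm wide, 138 mm from hinge to free edge, 4 mm sheet, outer face 6 mm off the hinge line, 10 mm skirt inward round the free edges; 0.3 to 0.65 kg. The hinge is nearly free: let go, the lid falls shut before upright and falls open after it
- lid_hinge (a point): point on the hinge line at the middle of the lid's width, 80 mm above the bench; x axis along the hinge, same axes as the box
- lid_handle (a point): middle of the lid's handle bar: round steel, 12 mm thick, parallel to the hinge, 78 mm clear between its two legs; it can pivot between finger pads. Lid shut: 128 mm above the bench, 42 mm above the lid's outer face, 118 mm from the hinge along the lid. Past upright it hangs under the lid, 36 mm clear between bar and lid, so open fingers only partly there. Axes turn with the lid
- rest: lid rest, a loose 3 kg steel stand behind the box: base plate 200 (x) by 120 (y) by 16 mm high, from 30 mm on the box's side of its origin to 90 mm beyond (+y). Origin on the bench, midway below its two prongs' tips. Apart from the prongs nothing stands above 16 mm
- cup: bystander: white porcelain mug, 80 mm across, 85 mm high, origin under its centre
- washers: bystander: stack of round aluminium washer plates in one piece, 90 mm across, 35 mm high, origin under its centre
- hammer: bystander: copper-faced hammer lying along its x axis, about 230 mm long, 34 mm high
- squeezer: bystander: steel hand rivet squeezer lying along its x axis, about 250 mm long, 24 mm high
- rest_prongs (a point): the rest's origin, on the bench. 70 mm either side of it along x, straight above, is a prong's rubber ball tip, 10 mm radius, on a spring that yields 1 mm per 4 N for both together (prong rods stand 24 mm behind, +y). The ball centres are clamped 120 to 165 mm above the bench, different each time, not reported: the lid lies on them at 1.85 to 2.55 rad, to be found by feel or sight
Not all that is in view belongs to the job. What is shaped like the box but red or turquoise is not meant. Leave any orange or red look-alike of the rest alone.

How it is judged:
By the outcome, as a careful person would: the job done as asked, in the order asked, and still so for the second after the job is handed in, with the robot touching nothing.
It also fails if it takes over 70 s, if anything falls off the work surface, if the arm or the gripper's body presses on something with over 40 N, if the wrist force passes 120 N, or if a joint passes its speed limit or range.

## Working session

There is one attempt and no reset: what is moved stays moved. The work goes in short steps, Python scripts to look and compute and a tool call to move; the robot and the scene stay as the last step left them, time stands still between calls to the robot, and variables do not carry over. Pictures are saved under pics/ and viewed, at most 10 in all, crops included, and the job is handed in when it is done.

Besides the shell and the picture viewer there is one more tool, called after "Call:" as a command line: name --argument value ..., lists and objects as JSON in quotes. arm_command: Moves the arm, as the interface text tells. Its arguments: {"type":"object","properties":{"xyz":{"type":"array"},"rot":{"type":"array"},"grip":{"type":"number"},"squeeze":{"type":"number"}},"required":["xyz","rot"]}

```bash
mkdir -p pics
cat > h.py <<'E'
import numpy as np, cv2
from bench import r
def shot(cam,name):
    im=r.camera(cam); cv2.imwrite(f'pics/{name}.png',im[:,:,::-1]); return im
def find(fn,label,cam,T=None):
    T=np.array(r.camera_model(cam)['T']) if T is None else T
    for d in getattr(r,fn)(label,cam)[:4]:
        p=T@np.r_[d['at'],1]; print(cam,fn,label,round(d['conf'],2),p[:3].round(3),px(p[:3],cam,T))
def px(p,cam,T=None):
    m=r.camera_model(cam); T=np.array(m['T']) if T is None else T
    q=np.linalg.inv(T)@np.r_[p,1]; s=np.array([q[0],-q[1]])/-q[2]; s=s*(1+m['k1']*(s@s))
    return [round(m['fx']*s[0]+m['cx']),round(m['fy']*s[1]+m['cy'])]
E
python3 - <<'E'
from h import *
a=shot('scene','s0')
for l in ['lid_handle','lid_hinge','rest_prongs','box']: find('spot_point',l,'scene')
b=shot('top','t0')
for l in ['lid_handle','lid_hinge','rest_prongs','box','rest']: find('spot_point',l,'top')
s=r.read_state(); print(s['time'],s['ee_pos'],s['eef_rot'],s['width'])
E
```

```text
scene spot_point lid_handle 0.96 [ 0.6   -0.146  0.128] [268, 247]
scene spot_point lid_handle 0.91 [ 0.348 -0.145  0.125] [210, 188]
scene spot_point lid_handle 0.8 [ 0.846 -0.055  0.127] [370, 296]
scene spot_point lid_hinge 0.87 [0.846 0.066 0.077] [403, 280]
scene spot_point lid_hinge 0.64 [ 0.599 -0.031  0.079] [305, 236]
scene spot_point lid_hinge 0.61 [ 0.312 -0.029  0.075] [239, 175]
scene spot_point rest_prongs 0.86 [ 0.183 -0.366 -0.009] [118, 225]
scene spot_point rest_prongs 0.65 [ 0.329  0.18  -0.004] [300, 167]
scene spot_point rest_prongs 0.58 [ 0.589  0.038 -0.003] [321, 241]
scene spot_point box 0.95 [ 0.846  0.002 -0.002] [380, 312]
scene spot_point box 0.94 [ 0.598 -0.101 -0.002] [283, 269]
scene spot_point box 0.89 [ 0.332 -0.095 -0.   ] [226, 208]
top spot_point lid_handle 0.95 [ 0.348 -0.14   0.127] [335, 272]
top spot_point lid_handle 0.94 [ 0.847 -0.05   0.129] [297, 90]
top spot_point lid_handle 0.87 [ 0.6   -0.143  0.128] [333, 178]
top spot_point lid_hinge 0.84 [ 0.309 -0.03   0.079] [292, 287]
top spot_point lid_hinge 0.78 [0.848 0.072 0.077] [254, 96]
top spot_point lid_hinge 0.74 [ 0.597 -0.025  0.081] [289, 182]
top spot_point rest_prongs 0.87 [ 0.183 -0.366 -0.004] [408, 328]
top spot_point rest_prongs 0.75 [0.334 0.181 0.001] [218, 278]
top spot_point rest_prongs 0.71 [ 0.592  0.04  -0.001] [266, 189]
top spot_point box 0.76 [ 0.329 -0.096 -0.001] [314, 278]
top spot_point box 0.69 [ 0.845  0.005 -0.003] [277, 106]
top spot_point box 0.55 [ 0.6   -0.09   0.001] [310, 185]
top spot_point rest 0.89 [0.59  0.044 0.002] [265, 189]
top spot_point rest 0.83 [ 0.186 -0.366  0.   ] [408, 327]
top spot_point rest 0.62 [ 0.333  0.184 -0.006] [217, 278]
0.55 [ 0.25645289 -0.56995817  0.22254984] [ 9.77736510e-01  2.09836405e-01 -6.39734235e-06  1.34840771e-05] 0.08677912589061339
```

View pics/s0.png

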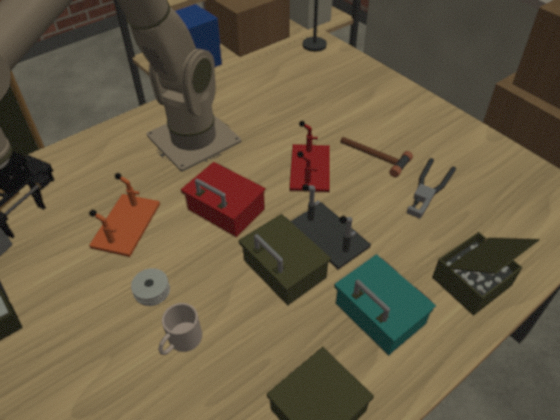

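View pics/t0.png

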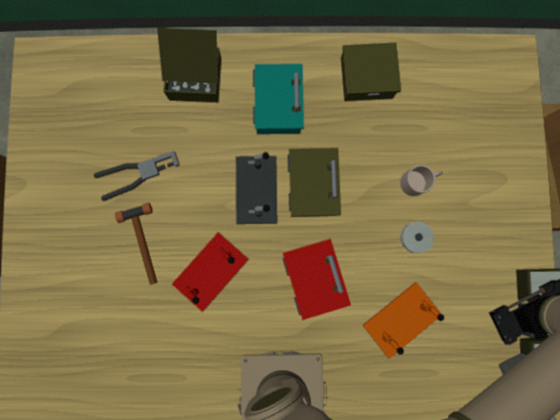

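Scene view: the olive box with a handle is at (283,260), between the red box (left) and the turquoise one (right). The dark-grey rest with its two prongs stands behind it, with ball tips near (312,188) and (346,219). The top view agrees: rest at (256,189), box at (314,182). I'll hover and measure the prongs on the way.

Call:
arm_command --xyz '[[0,0,0.04],[0,0,0.08],[0,0,0.11],[0.03,0.04,0.11],[0.06,0.08,0.11],[0.09,0.11,0.11],[0.12,0.145,0.11],[0.15,0.18,0.11],[0.18,0.215,0.11],[0.21,0.25,0.11],[0.24,0.285,0.11],[0.27,0.32,0.11],[0.3,0.36,0.11],[0.32,0.39,0.11],[0.335,0.415,0.11],[0.344,0.426,0.11],[0.344,0.426,0.11],[0.344,0.426,0.11],[0.344,0.426,0.11]]' --rot '[[0,0,0],[0,0,0],[0,0,0],[0,0,-0.04],[0,0,-0.08],[0,0,-0.12],[0,0,-0.16],[0,0,-0.2],[0,0,-0.24],[0,0,-0.28],[0,0,-0.32],[0,0,-0.36],[0,0,-0.4],[0,0,-0.4],[0,0,-0.4],[0,0,-0.4],[0,0,-0.4],[0,0,-0.4],[0,0,-0.4]]'

```text
time: 2.13
ee_pos: [0.6005, -0.1439, 0.3324]
eef_rot: [1.0, 0.012, -0.0, 0.0]
ft_force: [-0.2, 0.1, 0.7]
width: 0.0868
grip_force: 0.0
```

Run:
```python
from h import *
for h in (.12,.13,.14,.15,.165):
    print(h,[px([.590+s*.07,.041+s*.0014,h],'scene') for s in(-1,1)])
im=cv2.imread('pics/s0.png')[160:310,220:400]
cv2.imwrite('pics/crop.png',cv2.resize(im,None,fx=4,fy=4,interpolation=2)[:600,:720])
s=r.read_state(); print(s['time'],s['ee_pos'],s['eef_rot'],s['joint_positions'],s['ft_force'])
T=np.array(r.camera_model('wrist')['T']); shot('wrist','w0')
for l in ['lid_handle','lid_hinge','rest_prongs','box']: find('spot_point',l,'wrist',T)
```

```text
0.12 [[306, 195], [344, 226]]
0.13 [[306, 192], [344, 223]]
0.14 [[306, 189], [344, 221]]
0.15 [[306, 186], [345, 218]]
0.165 [[307, 182], [345, 214]]
2.1333 [ 0.6005243  -0.14387776  0.33236451] [ 9.99930097e-01  1.18211138e-02 -2.11820198e-04  1.29049752e-04] [ 0.43847472  0.30972912 -0.36826797  1.27783993  0.11024856  1.57398612
 -1.46055809] [-0.20113861  0.05598345  0.69574752]
wrist spot_point lid_handle 0.82 [ 0.599 -0.144  0.127] [280, 181]
wrist spot_point lid_handle 0.68 [ 0.344 -0.146  0.128] [277, 364]
wrist spot_point lid_hinge 0.92 [ 0.597 -0.026  0.079] [186, 172]
wrist spot_point lid_hinge 0.78 [ 0.314 -0.032  0.078] [203, 355]
wrist spot_point rest_prongs 0.81 [ 0.585  0.038 -0.002] [159, 169]
wrist spot_point rest_prongs 0.48 [0.59  0.044 0.001] [154, 166]
wrist spot_point box 0.74 [ 0.33  -0.094 -0.002] [247, 316]
wrist spot_point box 0.63 [ 0.598 -0.093  0.   ] [245, 162]
```

View pics/crop.png

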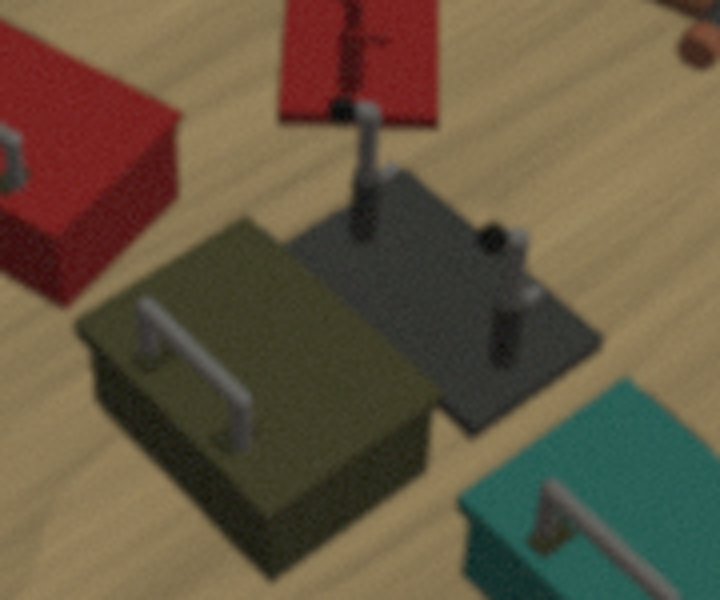

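View pics/w0.png

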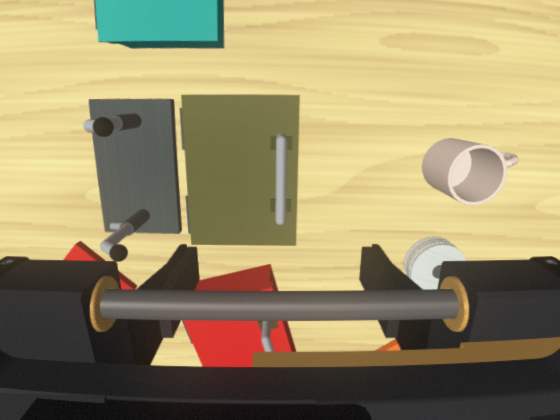

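Crop: ball tips are at crop (343,109) and (492,238), which is scene px (305.8,187.2) and (343,219.5). Wrist view: the bar runs from (281,134) to (280,224), and the balls are at (118,252) and (103,127). Triangulating the balls, and testing the tilt I need later while still high up.

```bash
cat >> h.py <<'E'
def ray(u,v,cam,T=None):
    m=r.camera_model(cam); T=np.array(m['T']) if T is None else T
    K=np.array([[m['fx'],0,m['cx']],[0,m['fy'],m['cy']],[0,0,1.]])
    a=cv2.undistortPoints(np.array([[[u,v]]],float),K,np.array([m['k1'],0,0,0]))[0,0]
    d=T[:3,:3]@[a[0],-a[1],-1]; return T[:3,3],d/np.linalg.norm(d)
def tri(rs):
    A=sum(np.eye(3)-np.outer(d,d) for o,d in rs); b=sum((np.eye(3)-np.outer(d,d))@o for o,d in rs)
    return np.linalg.solve(A,b)
E
python3 - <<'E'
from h import *
for s,w in(((305.8,187.2),(118,252)),((343,219.5),(103,127))):
    p=tri([ray(*s,'scene'),ray(*w,'wrist')]); print(p.round(4),px(p,'scene'),px(p,'wrist'))
for w in((281,137),(280,222)):
    o,d=ray(*w,'wrist'); print((o+d*(.128-o[2])/d[2]).round(4))
E
```

```text
[0.5115 0.045  0.1371] [306, 187] [118, 252]
[0.6569 0.0406 0.143 ] [343, 219] [103, 127]
[ 0.6472 -0.146   0.128 ]
[ 0.5501 -0.1469  0.128 ]
```

Call:
arm_command --xyz '[[0,0.03,0.02],[0,0.06,0.04],[0,0.09,0.05],[0,0.12,0.05],[0,0.15,0.05],[0,0.18,0.05],[0,0.21,0.05],[0,0.22,0.05],[0,0.22,0.05],[0,0.22,0.05]]' --rot '[[-0.1,0,0],[-0.2,0,0],[-0.3,0,0],[-0.4,0,0],[-0.5,0,0],[-0.6,0,0],[-0.7,0,0],[-0.8,0,0],[-0.8,0,0],[-0.8,0,0]]'

```text
time: 3.22
ee_pos: [0.6003, 0.0776, 0.3809]
eef_rot: [0.921, 0.013, -0.005, 0.39]
ft_force: [0.1, -0.9, -0.1]
width: 0.0871
grip_force: 0.0
```

Run:
```python
from h import *
from scipy.spatial.transform import Rotation as R
s=r.read_state(); print(s['ee_pos'],R.from_quat(s['eef_rot']).as_matrix().round(3),s['joint_positions'])
```

```text
[0.60034581 0.07764141 0.38085647] [[ 1.     0.027  0.   ]
 [ 0.019 -0.696 -0.718]
 [-0.019  0.718 -0.696]] [-0.2874645   0.48562369 -0.43322733  1.17549472  0.8558975   2.00297628
 -2.09599802]
```

The tilt is reachable. The balls are at about y 0.043, z 0.140, so the lid should rest at about 2.25 rad. Going back to the handle and grasping.

Call:
arm_command --xyz '[[0,-0.03,0],[0,-0.06,0],[0,-0.09,-0.01],[0,-0.12,-0.02],[0,-0.15,-0.04],[-0.001,-0.18,-0.06],[-0.002,-0.21,-0.08],[-0.002,-0.221,-0.11],[-0.002,-0.221,-0.14],[-0.002,-0.221,-0.17],[-0.002,-0.221,-0.2],[-0.002,-0.221,-0.225],[-0.002,-0.221,-0.245],[-0.002,-0.221,-0.26],[-0.002,-0.221,-0.273],[-0.002,-0.221,-0.273],[-0.002,-0.221,-0.273]]' --rot '[[0.1,0,0],[0.2,0,0],[0.3,0,0],[0.4,0,0],[0.5,0,0],[0.6,0,0],[0.7,0,0],[0.8,0,0],[0.8,0,0],[0.8,0,0],[0.8,0,0],[0.8,0,0],[0.8,0,0],[0.8,0,0],[0.8,0,0],[0.8,0,0],[0.8,0,0]]'

```text
time: 4.63
ee_pos: [0.5984, -0.1465, 0.1104]
eef_rot: [1.0, 0.01, 0.0, 0.0]
ft_force: [-0.3, -0.5, 0.9]
width: 0.0869
grip_force: 0.0
```

Call:
arm_command --xyz '[[0,0,0],[0,0,0],[0,0,0],[0,0,0],[0,0,0],[0,0,0],[0,0,0],[0,0,0]]' --rot '[[0,0,0],[0,0,0],[0,0,0],[0,0,0],[0,0,0],[0,0,0],[0,0,0],[0,0,0]]' --grip 0 --squeeze 20

```text
time: 5.3
ee_pos: [0.5985, -0.1449, 0.1096]
eef_rot: [1.0, 0.011, 0.0, 0.0]
ft_force: [0.4, 0.4, 0.1]
width: 0.0417
grip_force: 0.0
```

Call:
arm_command --xyz '[[0,0,0],[0,0,0],[0,0,0],[0,0,0],[0,0,0],[0,0,0],[0,0,0],[0,0,0]]' --rot '[[0,0,0],[0,0,0],[0,0,0],[0,0,0],[0,0,0],[0,0,0],[0,0,0],[0,0,0]]'

```text
time: 5.97
ee_pos: [0.5985, -0.1458, 0.1095]
eef_rot: [1.0, 0.011, 0.0, 0.0]
ft_force: [1.8, -4.3, -1.5]
width: 0.0113
grip_force: 20.0
```

```bash
cat > arc.py <<'E'
# handle/TCP path. th: lid angle, a: tool turn about x (neg = body to +y)
import numpy as np
def tcp(th,a,hy=-.0275,hz=.080):
    y=hy-.118*np.cos(th)+.048*np.sin(th); z=hz+.118*np.sin(th)+.048*np.cos(th)
    return np.array([y+.019*np.sin(a), z-.019*np.cos(a)])
if __name__=='__main__':
    o=tcp(0,0)
    for th in np.arange(0,2.5,.05):
        a=-max(0,th-1.45)*.8 if th<2.25 else -.64
        print(round(th,2),round(a,2),(tcp(th,a)-o).round(4))
E
python3 arc.py
```

```text
0.0 0.0 [0. 0.]
0.05 0.0 [0.0025 0.0058]
0.1 0.0 [0.0054 0.0115]
0.15 0.0 [0.0085 0.0171]
0.2 0.0 [0.0119 0.0225]
0.25 0.0 [0.0155 0.0277]
0.3 0.0 [0.0195 0.0327]
0.35 0.0 [0.0236 0.0376]
0.4 0.0 [0.028  0.0422]
0.45 0.0 [0.0326 0.0465]
0.5 0.0 [0.0375 0.0507]
0.55 0.0 [0.0425 0.0546]
0.6 0.0 [0.0477 0.0582]
0.65 0.0 [0.0531 0.0616]
0.7 0.0 [0.0587 0.0647]
0.75 0.0 [0.0644 0.0676]
0.8 0.0 [0.0702 0.0701]
0.85 0.0 [0.0762 0.0723]
0.9 0.0 [0.0822 0.0743]
0.95 0.0 [0.0884 0.0759]
1.0 0.0 [0.0946 0.0772]
1.05 0.0 [0.1009 0.0782]
1.1 0.0 [0.1073 0.0789]
1.15 0.0 [0.1136 0.0793]
1.2 0.0 [0.12   0.0794]
1.25 0.0 [0.1263 0.0791]
1.3 0.0 [0.1327 0.0785]
1.35 0.0 [0.139  0.0776]
1.4 0.0 [0.1452 0.0764]
1.45 -0.0 [0.1514 0.0749]
1.5 -0.04 [0.1568 0.0731]
1.55 -0.08 [0.162 0.071]
1.6 -0.12 [0.1672 0.0687]
1.65 -0.16 [0.1722 0.0661]
1.7 -0.2 [0.177  0.0632]
1.75 -0.24 [0.1817 0.0601]
1.8 -0.28 [0.1863 0.0567]
1.85 -0.32 [0.1907 0.0532]
1.9 -0.36 [0.1949 0.0494]
1.95 -0.4 [0.1989 0.0453]
2.0 -0.44 [0.2027 0.0411]
2.05 -0.48 [0.2062 0.0367]
2.1 -0.52 [0.2096 0.0321]
2.15 -0.56 [0.2127 0.0274]
2.2 -0.6 [0.2155 0.0225]
2.25 -0.64 [0.2181 0.0174]
2.3 -0.64 [0.2211 0.0118]
2.35 -0.64 [0.2237 0.006 ]
2.4 -0.64 [2.261e-01 1.000e-04]
2.45 -0.64 [ 0.2282 -0.006 ]
```

Call:
arm_command --xyz '[[0,0.0025,0.0058],[0,0.0054,0.0115],[0,0.0085,0.0171],[0,0.0119,0.0225],[0,0.0155,0.0277],[0,0.0195,0.0327],[0,0.0236,0.0376],[0,0.028,0.0422],[-0.0005,0.0326,0.0465],[-0.0005,0.0375,0.0507],[-0.0005,0.0375,0.0507]]' --rot '[[0,0,0],[0,0,0],[0,0,0],[0,0,0],[0,0,0],[0,0,0],[0,0,0],[0,0,0],[0,0,0],[0,0,0],[0,0,0]]'

```text
time: 6.88
ee_pos: [0.598, -0.1091, 0.1621]
eef_rot: [1.0, 0.011, 0.001, 0.002]
ft_force: [-2.5, -8.7, 6.0]
width: 0.011
grip_force: 20.0
```

Call:
arm_command --xyz '[[0,0.0045,0.0048],[0,0.0095,0.0087],[0,0.015,0.012],[0,0.0205,0.0153],[0,0.0262,0.0183],[-0.001,0.0322,0.0208],[-0.001,0.0383,0.023],[-0.001,0.0443,0.025],[-0.001,0.0506,0.0267],[-0.001,0.057,0.028],[-0.001,0.0634,0.029],[-0.001,0.0698,0.0297],[-0.001,0.0762,0.0301],[-0.0015,0.0826,0.0302],[-0.0015,0.089,0.0299],[-0.0015,0.0955,0.0293],[-0.0015,0.1019,0.0284],[-0.0015,0.1082,0.0272],[-0.0015,0.1082,0.0272]]' --rot '[[0,0,0],[0,0,0],[0,0,0],[0,0,0],[0,0,0],[0,0,0],[0,0,0],[0,0,0],[0,0,0],[0,0,0],[0,0,0],[0,0,0],[0,0,0],[0,0,0],[0,0,0],[0,0,0],[0,0,0],[0,0,0],[0,0,0]]'

```text
time: 8.47
ee_pos: [0.5963, 0.0029, 0.187]
eef_rot: [1.0, 0.012, -0.0, -0.0]
ft_force: [3.0, 0.8, 1.2]
width: 0.0111
grip_force: 20.0
```

Call:
arm_command --xyz '[[0,0.0061,-0.0015],[0,0.0116,-0.0033],[0,0.0169,-0.0054],[0,0.0221,-0.0078],[0,0.0272,-0.0104],[0,0.0321,-0.0133],[0,0.0369,-0.0164],[-0.0005,0.0416,-0.0198],[-0.0005,0.046,-0.0234],[-0.0005,0.0503,-0.0273],[-0.0005,0.0544,-0.0314],[-0.0005,0.0582,-0.0357],[-0.0005,0.0617,-0.0401],[-0.0005,0.0617,-0.0401]]' --rot '[[0,0,0],[-0.04,0,0],[-0.08,0,0],[-0.12,0,0],[-0.16,0,0],[-0.2,0,0],[-0.24,0,0],[-0.28,0,0],[-0.32,0,0],[-0.36,0,0],[-0.4,0,0],[-0.44,0,0],[-0.48,0,0],[-0.48,0,0]]'

```text
time: 9.63
ee_pos: [0.5951, 0.0645, 0.145]
eef_rot: [0.971, 0.013, -0.004, 0.239]
ft_force: [1.3, 1.3, -0.9]
width: 0.0112
grip_force: 19.9
```

Run:
```python
from h import *
im=shot('scene','s1')[130:280,230:410,::-1]
cv2.imwrite('pics/crop1.png',cv2.resize(im,None,fx=4,fy=4,interpolation=2))
s=r.read_state(); print(s['ft_force'],s['torque'],s['joint_positions'])
```

```text
[1.72185315 1.05109387 0.36705195] [ 0.80409564 -0.22108106  0.07628808] [-0.12151876  0.47636135 -0.41261206  1.54609128  0.60302017  1.44870918
 -2.22618008]
```

View pics/crop1.png

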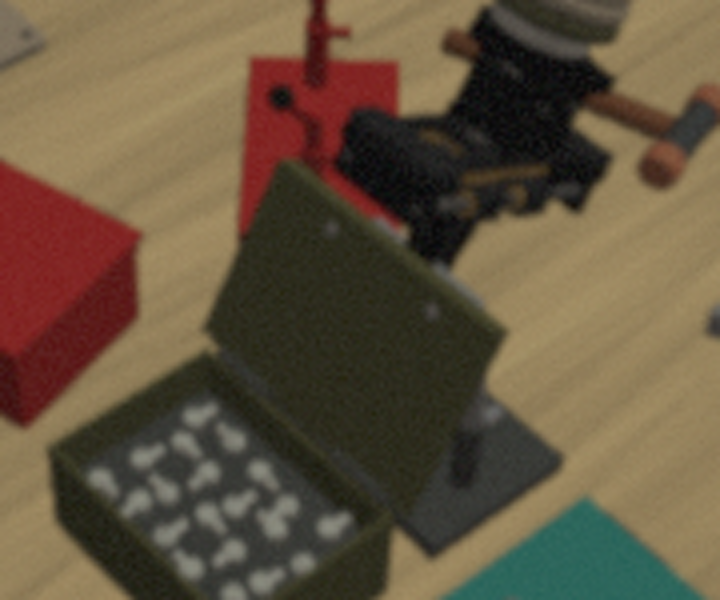

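The lid is past vertical at about 2.05 rad, still held and clear of the prongs (crop: lid free edge from (285,165) to (505,330)). Lowering gradually while watching the force.

Call:
arm_command --xyz '[[0,0.0012,-0.0015],[0,0.0023,-0.0031],[0,0.0034,-0.0046],[0,0.0045,-0.0062],[0,0.0055,-0.0077],[0,0.0065,-0.0093],[0,0.0065,-0.0093],[0,0.0065,-0.0093]]' --rot '[[-0.013,0,0],[-0.027,0,0],[-0.04,0,0],[-0.053,0,0],[-0.067,0,0],[-0.08,0,0],[-0.08,0,0],[-0.08,0,0]]'

```text
time: 10.35
ee_pos: [0.5951, 0.0689, 0.1382]
eef_rot: [0.961, 0.011, -0.004, 0.277]
ft_force: [-8.4, 1.4, 5.2]
width: 0.0113
grip_force: 20.0
```

Call:
arm_command --xyz '[[0,0.0006,-0.001],[0,0.0011,-0.0019],[0,0.0011,-0.0019],[0,0.0011,-0.0019]]' --rot '[[-0.008,0,0],[-0.016,0,0],[-0.016,0,0],[-0.016,0,0]]'

```text
time: 10.68
ee_pos: [0.5951, 0.0696, 0.1369]
eef_rot: [0.958, 0.011, -0.004, 0.285]
ft_force: [-9.0, 1.2, 8.1]
width: 0.0113
grip_force: 20.0
```

The force is rising, with an x part, so something is touching. Looking before going further.

Run:
```python
from h import *
a=shot('scene','s2')[140:260,270:390,::-1]; b=shot('top','t2')[140:240,220:360,::-1]; 
a=cv2.resize(a,(400,400),interpolation=2); b=cv2.resize(b,(400,286),interpolation=2)
c=np.zeros((400,800,3),np.uint8); c[:,:400]=a; c[:286,400:]=b
cv2.imwrite('pics/c2.png',c)
s=r.read_state(); print(s['ft_force'],s['torque'])
```

```text
[-9.58135209  1.37189733  8.49966373] [-0.15841548  1.5791205  -1.02077351]
```

View pics/c2.png

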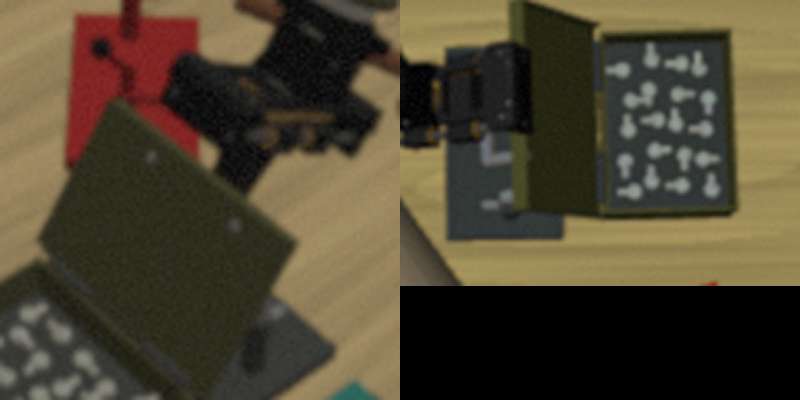

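Top view (right half): gripper body spans crop rows 42–135, and a grey L (handle leg and bar) shows at (490,150). I'll check by projection which part could be near the right prong.

Run:
```python
from h import *
from scipy.spatial.transform import Rotation as R
s=r.read_state(); M=R.from_quat(s['eef_rot']).as_matrix(); p=s['ee_pos']
c=lambda q:(((np.array(px(q,'top'))-[220,140])*400/140)+[400,0]).round()
g=p-.019*M[:,2]; print('z',M[:,2].round(3),'x',M[:,0].round(3),'grasp',g.round(4),c(g))
b=p-.070*M[:,2]
for sx in(-1,1):
  print('leg',c(g+[sx*.042,0,0]),'body corners',[ (c(b+sx*.0375*M[:,0]+t*.095*M[:,1]),(b+sx*.0375*M[:,0]+t*.095*M[:,1]).round(3)) for t in(-1,1)])
for q in([.5115,.045,.137],[.657,.0406,.143],[.5115,.069,.137],[.657,.0646,.143]): print('ball/rod',c(np.array(q)))
im=cv2.imread('pics/t2.png')[140:215,220:295]; cv2.imwrite('pics/c3.png',cv2.resize(im,(600,600),interpolation=cv2.INTER_CUBIC))
```

```text
z [-0.002 -0.546 -0.838] x [ 1.     0.018 -0.014] grasp [0.5951 0.08   0.1528] [486. 111.]
leg [486. 157.] body corners [(array([371., 157.]), array([0.556, 0.187, 0.144])), (array([543., 131.]), array([0.56 , 0.028, 0.248]))]
leg [486.  66.] body corners [(array([369.,  77.]), array([0.631, 0.188, 0.143])), (array([540.,  46.]), array([0.635, 0.029, 0.247]))]
ball/rod [526. 203.]
ball/rod [529.  49.]
ball/rod [500. 203.]
ball/rod [503.  49.]
```

View pics/c3.png

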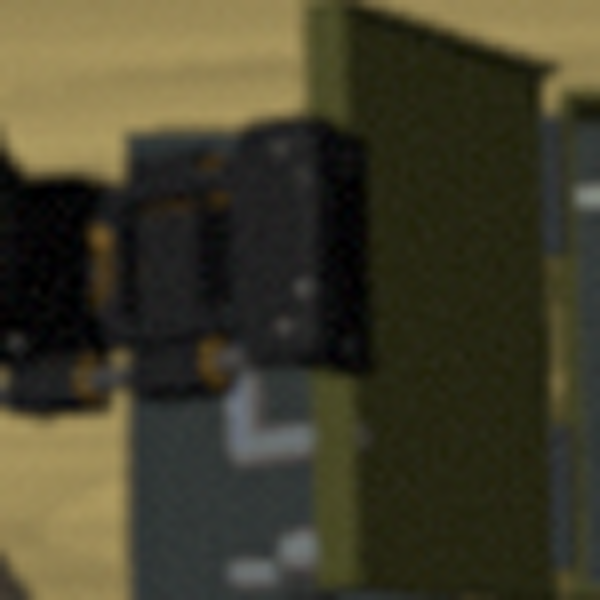

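The geometry matches, and the gripper body clears the prongs. Force rises about 2 N per mm, which fits the prong springs seen at the handle, so the lid is already on the balls (about 2.15 rad) and I'm pressing slightly. Backing off the excess before release.

Call:
arm_command --xyz '[[-0.0003,-0.0005,0.0008],[-0.0006,-0.0011,0.0016],[-0.001,-0.0017,0.0024],[-0.001,-0.0017,0.0024],[-0.001,-0.0017,0.0024],[-0.001,-0.0017,0.0024]]' --rot '[[0.0,0,0],[0.0,0,0],[0.0,0,0],[0.0,0,0],[0.0,0,0],[0.0,0,0]]'

```text
time: 11.28
ee_pos: [0.5951, 0.0684, 0.1387]
eef_rot: [0.959, 0.011, -0.003, 0.284]
ft_force: [-2.3, 1.1, 4.2]
width: 0.0112
grip_force: 20.0
```

Run:
```python
from h import *
s=r.read_state(); print(s['ee_pos'],s['ft_force'],s['torque'])
```

```text
[0.59508918 0.06838968 0.13871775] [-2.34641387  1.08265297  4.17327234] [ 0.57805626  0.43788199 -0.25546534]
```

Call:
arm_command --xyz '[[-0.0002,-0.0003,0.0005],[-0.0003,-0.0007,0.001],[-0.0003,-0.0007,0.001],[-0.0003,-0.0007,0.001]]' --rot '[[0,0,0],[0,0,0],[0,0,0],[0,0,0]]' --squeeze 8

```text
time: 11.62
ee_pos: [0.5951, 0.0678, 0.1396]
eef_rot: [0.959, 0.011, -0.003, 0.284]
ft_force: [2.0, 2.7, 0.4]
width: 0.0117
grip_force: 8.0
```

Call:
arm_command --xyz '[[0,0,0],[0,0,0],[0,0,0],[0,0,0]]' --rot '[[0,0,0],[0,0,0],[0,0,0],[0,0,0]]' --grip 0.19

```text
time: 11.95
ee_pos: [0.5944, 0.0672, 0.1393]
eef_rot: [0.959, 0.011, -0.004, 0.284]
ft_force: [1.0, 0.3, -0.6]
width: 0.0165
grip_force: 0.0
```

Run:
```python
from h import *
s=r.read_state(); print(s['ee_pos'],s['ft_force'],s['torque'],s['width'])
a=cv2.imread('pics/s2.png'); b=shot('scene','s3')[:,:,::-1]
g=[cv2.cvtColor(np.ascontiguousarray(i[170:270,272:362]),6).astype(np.float32) for i in(a,b)]
print(cv2.phaseCorrelate(*g))
```

```text
[0.59441987 0.06721786 0.13933568] [ 0.96051626  0.2532237  -0.58279278] [ 0.67987187 -0.0213305   0.0223603 ] 0.01654103822022097
((-0.25680945093537133, -0.06298148200335874), 0.9958190027872721)
```

No load on the fingers, and the lid stays put, so it rests on the prongs. Opening a little more and withdrawing along the lid plane.

Call:
arm_command --xyz '[[0,0,0],[0,0,0],[0,0,0],[0,0,0]]' --rot '[[0,0,0],[0,0,0],[0,0,0],[0,0,0]]' --grip 0.36

```text
time: 12.33
ee_pos: [0.5947, 0.0676, 0.1396]
eef_rot: [0.959, 0.011, -0.003, 0.284]
ft_force: [-0.2, -0.3, -0.6]
width: 0.0301
grip_force: 0.0
```

Call:
arm_command --xyz '[[0,0.0027,0.0042],[0,0.0055,0.0084],[0,0.011,0.0168],[0,0.0165,0.025],[0,0.022,0.0335],[0,0.0275,0.042],[0,0.033,0.05],[0,0.0385,0.0585],[0,0.05,0.076],[0,0.065,0.1],[0,0.085,0.13],[0,0.105,0.16],[0,0.105,0.18],[0,0.105,0.18]]' --rot '[[0,0,0],[0,0,0],[0,0,0],[0,0,0],[0,0,0],[0,0,0],[0,0,0],[0,0,0],[0,0,0],[0,0,0],[0,0,0],[0,0,0],[0,0,0],[0,0,0]]'

```text
time: 13.5
ee_pos: [0.5951, 0.1751, 0.3245]
eef_rot: [0.959, 0.011, -0.0, 0.282]
ft_force: [-0.0, -0.3, 0.8]
width: 0.0314
grip_force: 0.0
```

Run:
```python
from h import *
s=r.read_state(); print(s['time'],s['ee_pos'],s['ft_force'])
a=shot('scene','s4')[140:290,220:400,::-1]
cv2.imwrite('pics/c4.png',cv2.resize(a,None,fx=4,fy=4,interpolation=2))
shot('top','t4'); find('spot_point','rest','top')
```

```text
13.5 [0.59505118 0.17512105 0.32445427] [-0.02337184 -0.26699791  0.81764331]
top spot_point rest 0.77 [ 0.333  0.183 -0.004] [218, 278]
top spot_point rest 0.73 [ 0.19  -0.362  0.002] [407, 325]
top spot_point rest 0.65 [0.593 0.044 0.003] [265, 188]
```

View pics/c4.png

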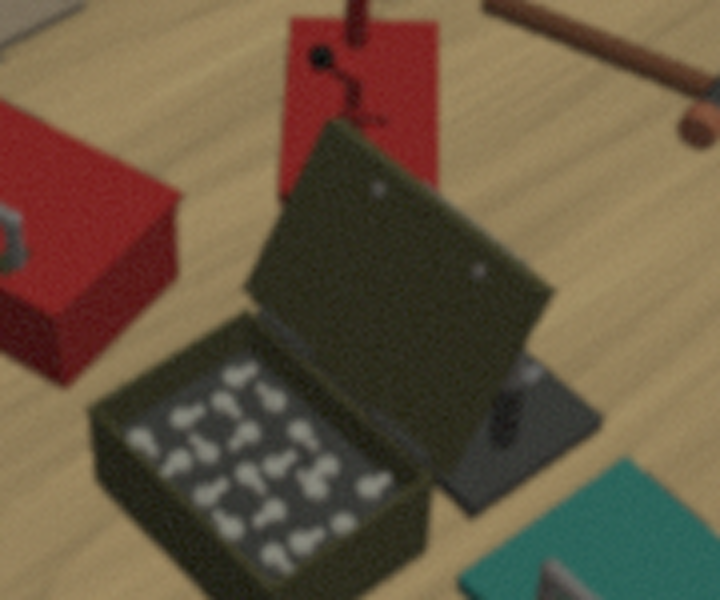

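The lid lies open on the rest (crop: free edge from (335,122) to (550,292)), the rest hasn't moved, and the gripper is clear.

```bash
python3 -c "
from bench import r
print(r.close_job())"
```

```text
the job is handed in; nothing more can be done
None
```

The job is handed in: the olive box's lid lies open on the rest's prongs at about 2.15 rad and was released only once it bore no load on the fingers; the rest measured unmoved, the bystanders were not touched, and it took 13.5 s of the 70 s.

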